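Load the boring jig and index it to the bit

TASK

Set the dark walnut blank from the stock tray up for boring: lower it gently (do not drop it) flat into the nest on the jig's carriage while the carriage waits at its loading stop; the nest's tall cheeks stand close over the blank's ends, so it must go in held by its long sides, which the tray hides. Then press the red clamp handle all the way down so that the blank is held, and only then push the carriage along its rail to the next stop, where it clicks in with the blank in front of the bit, without running on past that stop. Leave the two pale blanks, the tub of dowels and the screwdriver where they are.

Things in the scene. Friction and masses are not known exactly. Their poses are not given: they have to be found in the camera images.
- walnut_centre (a point): Centre of the loose dark brown walnut blank, a plain block 34 (its x) x 58 (its y) x 44 (its z) mm, 60 g. It stands upright in one of the three places of the stock tray, its long 58 mm direction along the tray's y.
- beech_a_centre (a point): Centre of a pale beech blank of the same size, in another place of the tray; leave it.
- beech_b_centre (a point): Centre of the other pale beech blank, same size, in the tray; leave it.
- stock_tray: Fixed plywood tray 124 (its x) x 74 (its y) mm; origin under its middle, on the bench. Floor 8 mm thick; walls at x = -57 and +57 mm rise 54 mm above the bench; along y only lips to 14 mm above the bench, 32 to 37 mm out. The blanks stand side by side at x = -36, 0 and +36 mm, 2 mm apart, so fingers reach only their ends (at y = -29 and +29 mm).
- jig: Fixed horizontal boring jig on a plywood board 18 mm thick (x -82 to +288, y -105 to +325 mm). Origin on the bench under the nest when the carriage is at its loading stop; y along the rail in the direction of carriage travel, x to the spindle side. The blue spindle (saddles up to 106 mm high) lies along x at y = 120 mm, x = 74 to 294 mm. A feed lever knob is at x 150, y 245, z 75 mm.
- carriage (a joint): Travel of the carriage along the jig's y in m. 0 = loading stop (at the start, white mark), 0.120 = next stop, in front of the bit (green mark); 0.184 = the stop after (yellow mark, not wanted); rail end 0.200. At each stop a spring plunger on the carriage drops into a V notch: it draws the carriage in from about 8 mm either side and takes about 8 N to leave; between stops 1.5 N moves it.
- nest (a point): Middle of the nest's floor on the carriage plate, 50 mm above the bench; axes as the jig's; moves with the carriage. The blank stands here, its 58 mm length along y. Cheeks at both ends, 62 mm apart, 48 mm high, flared over the top 6 mm; a backstop 10 mm high at x = -19 mm and a lip 7 mm high at x = +19 mm locate its long sides (38 mm apart), which are free above those.
- push_knob (a point): Middle of the black push knob, 24 mm diameter, 26 mm high, at the tail (-y) end of the carriage, 66 mm from the nest's middle and 36 mm above the plate (86 mm above the bench), on a 10 mm stem; its top is 48 mm above the plate. Push or hold it here to slide the carriage.
- clamp (a joint): Angle of the toggle clamp's red handle in rad: 0 = fully down and level, clamped; about 1.0 = raised, open (at the start). Friction holds it where it is left; about 4 N straight down on its end moves it. The hold-down arm follows it and puts its rubber pad on the blank's top at 0. Open, the arm stands upright at nest y about 55 to 70 mm, up to 120 mm above the plate.
- clamp_handle_end (a point): Free end of the red clamp handle, a round bar 16 mm thick. It turns about a level pin along the nest's x, at nest y = +78 mm, z = +34 mm; this end is 100 mm from the pin and points to +y when level. Pressing it from above, down and a little outward, closes it.
- bit_tip (a point): Tip of the fixed 8 mm bit, 72 mm above the bench, 32 mm to the +x side of the carriage's middle line, opposite the next stop.
- dowel_tub: Clear tub of dowels, 68 mm diameter, 60 mm high, loose; origin at its underside. Leave it.
- screwdriver: Orange-handled screwdriver 200 mm long lying along its x on the bench. Leave it.
Things that resemble listed ones, but are neither listed nor needed, are in the scene too. Leave any orange or purple look-alike of the part that bears walnut_centre alone.

How it is judged:
On the way, in this order (a step that is already met when the one before it is completed fails the run):
1. The walnut blank sits flat in the nest (within 4 mm and 3 degrees) with the clamp open and the carriage at its loading stop (within 8 mm) (x of walnut_centre in the frame of nest between -0.004 and 0.004 m and y of walnut_centre in the frame of nest between -0.004 and 0.004 m and z of walnut_centre in the frame of nest between 0.018 and 0.026 m and angle between the y axis of walnut_centre and the y axis of nest, either way round below 0.055 rad and angle between walnut_centre's own z axis and vertical below 0.055 rad and value of joint carriage below 0.008 m and value of joint clamp above 0.5 rad), for 0.2 s.
2. The clamp handle is fully down (below 0.07 rad) on the seated blank with the carriage still at its loading stop (within 8 mm) (x of walnut_centre in the frame of nest between -0.004 and 0.004 m and y of walnut_centre in the frame of nest between -0.004 and 0.004 m and z of walnut_centre in the frame of nest between 0.018 and 0.026 m and angle between the y axis of walnut_centre and the y axis of nest, either way round below 0.055 rad and angle between walnut_centre's own z axis and vertical below 0.055 rad and value of joint carriage below 0.008 m and value of joint clamp below 0.07 rad), for 0.2 s.
At the end, for the whole second after the job is handed in: The walnut blank sits flat in the nest (centre within 4 mm of its place in each direction, long side within 3 degrees of the rail), the clamp handle is down (below 0.09 rad), the carriage rests in the stop at 0.120 m (within 3.5 mm), and all is at rest (x of walnut_centre in the frame of nest between -0.004 and 0.004 m and y of walnut_centre in the frame of nest between -0.004 and 0.004 m and z of walnut_centre in the frame of nest between 0.018 and 0.026 m and angle between the y axis of walnut_centre and the y axis of nest, either way round below 0.055 rad and angle between walnut_centre's own z axis and vertical below 0.055 rad and value of joint clamp below 0.09 rad and value of joint carriage between 0.1165 and 0.1235 m and linear speed of walnut below 0.02 m/s); the robot touches nothing.
It fails at once if The carriage runs on past the wanted stop (beyond 0.135 m) (value of joint carriage above 0.135 m).
It fails at once if The walnut blank is dropped into the nest (faster than 0.45 m/s within 50 mm of its place) (linear speed of walnut above 0.45 m/s and horizontal distance between walnut_centre and nest below 0.03 m and distance between walnut_centre and nest below 0.072 m).
It fails at once if A pale blank, the tub or the screwdriver is moved by more than 30 mm (distance of any of beech_a_centre, beech_b_centre, dowel_tub, screwdriver from where it was at the start of the episode above 0.03 m).
It also fails if it takes over 72 s, if anything falls off the work surface, if the arm or the gripper's body presses on something with over 40 N, if the wrist force passes 120 N, or if a joint passes its speed limit or range.

ROBOT

A 7-joint arm with a two-finger parallel gripper is mounted at the origin on the work surface. World frame = base frame: x ahead of the robot, y to its left, z up, the work surface at z = 0. Lengths are in m, angles in rad, forces in N, time in s.
With the tool pointing down it reaches from about 0.4 to 0.875 m from the base axis. Payload 6.5 kg.
Tool frame: the origin (TCP) lies at the very end of the fingers, on their centre line; the grasp point (between the pads) lies 19 mm behind it; z points along the fingers, y is the line along which they close (so a half turn about z gives the same grasp; the last joint's range is limited). The gripper opens to 85 mm and grips with 20 to 120 N. Pads are 22 mm wide; open, the fingers measure 114 mm over their backs; the gripper's body (76 mm by 85 mm) begins 54 mm behind the grasp point. The pads swing forward as they close: fully open they stand 13 mm farther back than shut.
Start: joints at [1.076, 0.536, -0.004, 1.538, 0.003, 1.067, -0.071], TCP at [0.27, -0.591, 0.231] pointing down, gripper open.
Joint ranges: [-2.7, 2.7], [-0.37, 2.16], [-1.27, 1.26], [0.24, 2.4], [-1.31, 4.45], [0.19, 1.91], [-2.76, 2.76]. Speed limits (rad/s): [2.39, 2.39, 3.14, 3.14, 3.14, 3.14, 3.14].

INTERFACE

Orientations are given as a 3x3 rotation matrix whose columns are the frame's x, y, z axes.
In Python, from workcell import arm, viewer gives the robot as it stands. The module is installed in compiled form; this text tells all that it offers.
- The arm moves only by the tool arm_command, never from a script. Its argument "increments" is a list that holds one entry, the list of rows, each a list of 7 numbers: the turn, a rotation vector about the tool's x, y, z as a fraction of full scale, then the shift along the tool's x, y, z as a fraction of full scale, then the closure, from 0 (fully open) to 1 (shut). In form: [[[wx, wy, wz, x, y, z, fingers], ...]]. A call has 1 to 10 rows; each row is the pose to reach, as a shift and turn from the pose commanded when the call began, along the tool's axes at that moment, turning the shorter way round; what a row does not reach only later rows make up. Full scale, the value 1, is 750 mm for a shift and 180 degrees for a turn. A row lasts 1/12 s, in which the tool goes at most 41.7 mm and 7.16 degrees, less where a joint would pass 70% of its speed; a pose out of reach is approached as far as the arm can. A call with a number of a shift or a turn outside -1 to 1 is refused whole. A call with a gripper value outside its range is refused whole. The fingers move at their own pace and stop on an object; "newtons" is the grip in N (left out, the last holds). Time passes only in rows, so rows that repeat a pose let the fingers close. It gives the time, the measured TCP pose, the force, the opening and the grip force at its end, in the units of the state.
- arm.read_state(): the state, without advancing time (a new reading comes with each control period).
- viewer.snapshot(name): name is "scene" or "top" or "wrist"; returns a dict with "image" (384x512x3 uint8, red, green, blue), "fov_y" (degrees; the focal length in pixels is half the picture's height over the tangent of half this angle, whatever the lens; pixels are square), "cx", "cy" (the principal point, pixels), "dist" ([k1, k2, p1, p2, k3] as OpenCV has them; the pictures are not rectified), "R" (3x3) and "t" (3): a world point X has camera coordinates R X + t. Camera axes: x right, y down, z forward; pixel columns grow to the right and rows downward; lengths in m; the calibration is good to about 2 mm. A picture is of the moment at which its call begins. There is no depth.
- arm.finish_job(): hands the job in; it is judged then, once.
The state is a dict: "t": time; "q": joint angles; "qd": joint speeds; "tau": joint torques, N m; "eef_pos": TCP position; "ee_rot": TCP orientation; "ft_force": force on the tool from outside, world axes, zero at the start; "moment": the same for the moment, N m; "opening": finger opening in m; "grip_force": force on a finger pad.
Only numpy, scipy, OpenCV 4.12 (cv2) and the standard library are available. Lean on these libraries where they do the work, as an engineer would, in place of code of your own. Each camera call takes 0.05 s, during which the arm holds its last target. There are 200 camera calls.

## Working session

There is one attempt and no reset: what is moved stays moved. The work goes in short steps, Python scripts to look and compute and a tool call to move; the robot and the scene stay as the last step left them, time stands still between calls to the robot, and variables do not carry over. Pictures are saved under pics/ and viewed, at most 10 in all, crops included, and the job is handed in when it is done.

Besides the shell and the picture viewer there is one more tool, called as name([rows], argument=value, ...), one row to a line, values as JSON. arm_command: Moves the arm, as the interface text tells. Shift numbers are shares of 750 mm and turn numbers shares of 180 degrees, none past 1 either way. Its arguments: {"type":"object","properties":{"increments":{"type":"array"},"newtons":{"type":"number"}},"required":["increments"]}

```bash
mkdir -p pics; cat > h.py <<'E'
import numpy as np, cv2
from workcell import arm, viewer
def snap(n,f):
    s=viewer.snapshot(n); cv2.imwrite(f'pics/{f}.png',cv2.cvtColor(s['image'],cv2.COLOR_RGB2BGR))
    np.save(f'pics/{f}.npy',s,allow_pickle=True); return s
def load(f): return np.load(f'pics/{f}.npy',allow_pickle=True).item()
def K(s):
    f=192/np.tan(np.radians(s['fov_y'])/2); return np.array([[f,0,s['cx']],[0,f,s['cy']],[0,0,1.]])
def ray(s,p):
    u=cv2.undistortPoints(np.array(p,float).reshape(-1,1,2),K(s),np.array(s['dist'],float)).reshape(-1,2)
    R=np.array(s['R']);t=np.array(s['t']); d=np.c_[u,np.ones(len(u))]@R
    return -R.T@t,d
def plane(s,p,z):
    c,d=ray(s,p); return c+d*((z-c[2])/d[:,2])[:,None]
def proj(s,X):
    R=np.array(s['R']);return cv2.projectPoints(np.array(X,float).reshape(-1,1,3),cv2.Rodrigues(R)[0],np.array(s['t'],float),K(s),np.array(s['dist'],float))[0].reshape(-1,2)
E
python3 - <<'E'
from h import *
a=snap('scene','s0');b=snap('top','t0')
im=np.hstack([cv2.imread('pics/s0.png'),cv2.imread('pics/t0.png')])
for s in(a,b): print(s['fov_y'],(-np.array(s['R']).T@s['t']).round(3),np.array(s['R'])[2].round(2))
s=arm.read_state();print(s['t'],s['eef_pos'],s['ee_rot'],s['ft_force'])
E
```

```text
45.30289038861427 [1.33  0.11  0.902] [-0.69 -0.11 -0.71]
51.37852497513722 [0.355 0.    1.299] [ 0.15 -0.01 -0.99]
0.1 [ 0.2699905  -0.59063592  0.23048834] [[ 9.09450575e-01  4.15811308e-01 -7.79977489e-04]
 [ 4.15812023e-01 -9.09449478e-01  1.41714108e-03]
 [-1.20086835e-04 -1.61314378e-03 -9.99998692e-01]] [-0.77087554  0.07776289 -0.30608803]
```

View pics/s0.png

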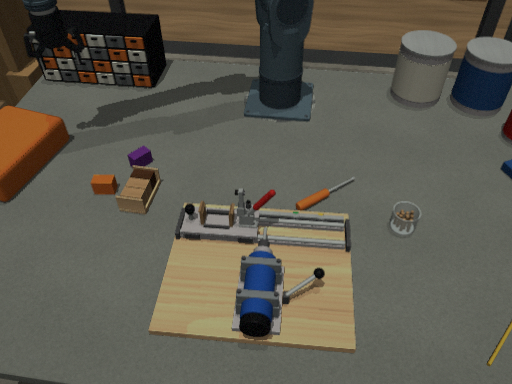

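View pics/t0.png

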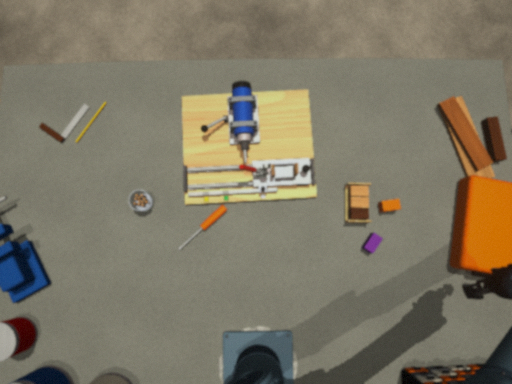

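The scene shows the tray at about (139,189) and the jig board at (257,270) with its nest near (217,215). In the top view the tray is at (357,203), the board at (250,147), the nest near (290,172), the tub at (141,201) and the screwdriver at (205,228). I'll enlarge the tray and jig next.

```bash
python3 - <<'E'
import cv2,numpy as np
t=cv2.imread('pics/t0.png');s=cv2.imread('pics/s0.png')
r=lambda c,w,h:cv2.resize(c,(w,h),interpolation=cv2.INTER_CUBIC)
a=r(t[170:250,330:410],300,300);b=r(s[140:220,85:165],300,300)
c=r(t[145:215,175:325],600,280)
o=np.zeros((590,600,3),np.uint8);o[:300,:300]=a;o[:300,300:]=b;o[305:585]=c
cv2.imwrite('pics/c1.png',o)
E
```

```text
(no output)
```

View pics/c1.png

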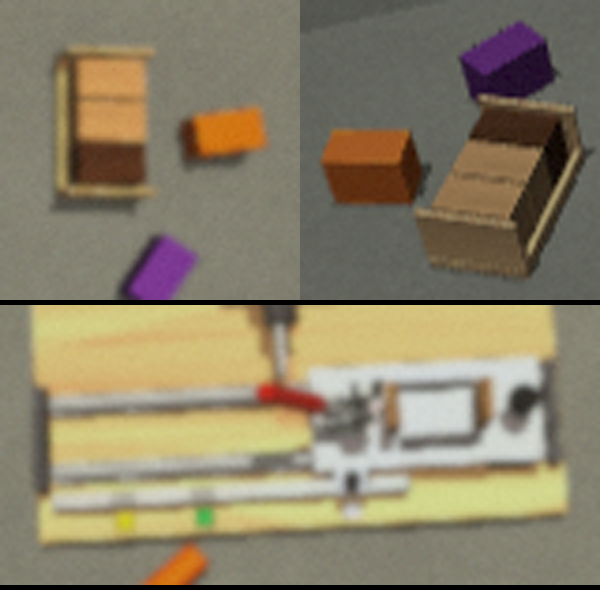

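In the enlarged crop, these could be the blank: the dark brown block in the tray at top (359,213), the orange block at (390,206), the purple block at (373,243), and the brown planks at (465,135). The dark brown block is in the tray beside two pale blanks, in the end place nearest the robot, so it fits the description. The clamp is open with its red handle raised at about (250,168). The black knob is at about (305,169), and the nest is at about (285,172).

```bash
python3 - <<'E'
from h import *
t=load('t0');s=load('s0')
cr=lambda p:np.array(p,float)*80/300+[330,170]
print('blank union',plane(t,cr([(78,57),(147,60),(144,185),(75,183)]),.052).round(4))
print('walnut', plane(t,cr([(110.5,163)]),.052).round(4))
cs=lambda p:(np.array(p,float)-[300,0])*80/300+[85,140]
print('walnut scene face', plane(s,cs([(472,139),(487,106),(562,119),(543,147)]),.052).round(4))
for n,v in(('t',t),('s',s)):
    hsv=cv2.cvtColor(v['image'],cv2.COLOR_RGB2HSV)
    m=cv2.inRange(hsv,(15,60,120),(32,200,255))
    m=cv2.morphologyEx(m,cv2.MORPH_CLOSE,np.ones((25,25)))
    if n=='s': m[:200]=0
    c=max(cv2.findContours(m,0,2)[0],key=cv2.contourArea)
    q=cv2.approxPolyDP(cv2.convexHull(c),8,True).reshape(-1,2)
    print(n,q.tolist(),plane(v,q,.018).round(4).tolist())
cj=lambda p:(np.array(p,float)-[0,305])/4+[175,145]
print('knob top',plane(t,cj([(523,400)]),.096),'nest floor',plane(t,cj([(400,392),(478,388),(478,440),(400,444)]),.05).round(4).tolist())
print('plate corners',plane(t,cj([(310,370),(542,357),(546,458),(316,472)]),.05).round(4).tolist())
E
```

```text
blank union [[ 0.5617 -0.3038  0.052 ]
 [ 0.5583 -0.3629  0.052 ]
 [ 0.452  -0.3544  0.052 ]
 [ 0.4546 -0.296   0.052 ]]
walnut [[ 0.471  -0.3269  0.052 ]]
walnut scene face [[ 0.49   -0.3536  0.052 ]
 [ 0.4546 -0.3542  0.052 ]
 [ 0.4608 -0.2952  0.052 ]
 [ 0.4912 -0.3001  0.052 ]]
t [[511, 112], [18, 62], [0, 0], [511, 0]] [[0.8179, -0.8924, 0.018], [1.0263, 0.8332, 0.018], [1.2797, 0.9332, 0.018], [1.2562, -0.9579, 0.018]]
s [[348, 215], [354, 349], [148, 329], [184, 203], [299, 203]] [[0.5177, 0.2294, 0.018], [0.8818, 0.2423, 0.018], [0.898, -0.1842, 0.018], [0.5335, -0.199, 0.018], [0.4924, 0.1018, 0.018]]
knob top [[ 0.60768286 -0.15591121  0.096     ]] nest floor [[0.6252, -0.0636, 0.05], [0.6276, -0.1261, 0.05], [0.5853, -0.1249, 0.05], [0.583, -0.0627, 0.05]]
plate corners [[0.6442, 0.0081, 0.05], [0.6524, -0.1784, 0.05], [0.57, -0.1786, 0.05], [0.5614, 0.0044, 0.05]]
```

arm_command([
  [[0,0,0.156,0.391,-0.209,0.04,0],[0,0,0.156,0.391,-0.209,0.04,0],[0,0,0.156,0.391,-0.209,0.04,0],[0,0,0.156,0.391,-0.209,0.04,0],[0,0,0.156,0.391,-0.209,0.04,0],[0,0,0.156,0.391,-0.209,0.04,0],[0,0,0.156,0.391,-0.209,0.04,0],[0,0,0.156,0.391,-0.209,0.04,0],[0,0,0.156,0.391,-0.209,0.04,0],[0,0,0.156,0.391,-0.209,0.04,0]],
])

```text
t: 0.93
eef_pos: [0.4736, -0.3233, 0.2007]
ee_rot: [[0.998, -0.055, -0.0], [-0.055, -0.998, 0.002], [-0.0, -0.002, -1.0]]
ft_force: [-0.5, -0.9, -0.0]
opening: 0.0854
grip_force: 0.0
```

```bash
cat >> h.py <<'E'
def goto(p,yaw):
    "print turn/shift numbers from measured pose to TCP p, tool down with tool x at yaw (deg)"
    from scipy.spatial.transform import Rotation as Ro
    st=arm.read_state();R=np.array(st['ee_rot']);y=np.radians(yaw);c,s=np.cos(y),np.sin(y)
    T=np.array([[c,s,0],[s,-c,0],[0,0,-1.]])
    w=Ro.from_matrix(R.T@T).as_rotvec()/np.pi; d=R.T@(np.array(p)-st['eef_pos'])/.75
    print('t',round(st['t'],2),'pos',np.round(st['eef_pos'],4),'yaw',np.degrees(np.arctan2(R[1,0],R[0,0])).round(2),'F',np.round(st['ft_force'],1),'open',st['opening'])
    print('GO',np.round(w,4).tolist(),np.round(d,4).tolist())
E
python3 - <<'E'
from h import *
snap('wrist','w0');goto([.4715,-.3265,.02],-3.5)
E
```

```text
t 0.98 pos [ 0.4719 -0.3258  0.2009] yaw -3.38 F [-1.1 -0.4  0.3] open 0.08536689003060559
GO [-0.0001, 0.0003, 0.0007] [-0.0003, 0.001, 0.2412]
```

View pics/w0.png

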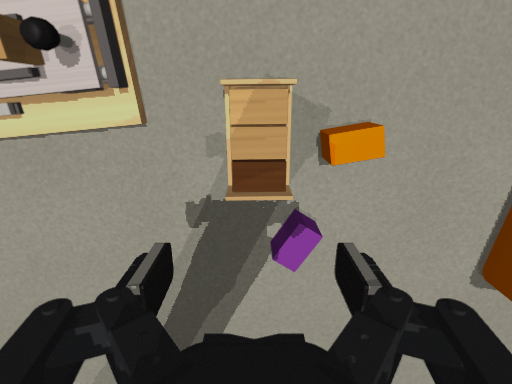

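The wrist view shows the tray upright in the picture. The walnut's top spans about (232,160) to (288,190), and the gaps between the blanks are at rows 125 and 159.

```bash
python3 - <<'E'
from h import *
v=load('w0');h=cv2.cvtColor(v['image'],cv2.COLOR_RGB2HSV);g=cv2.cvtColor(v['image'],cv2.COLOR_RGB2GRAY).astype(int)
print('col258',[(r,g[r,258]) for r in range(78,206,1) if abs(g[r,258]-g[r-1,258])>12])
for r in(105,140,172): print(r,[(c,g[r,c]) for c in range(215,305) if abs(g[r,c]-g[r,c-1])>8])
for r in (105,140,172): print(plane(v,[(231,r),(288,r)],.052).round(4).tolist())
print(plane(v,[(259,125),(259,159)],.052).round(4).tolist())
print('board corner',plane(v,[(144,124)],.018), 'knob',plane(v,[(40,33)],.098))
E
```

```text
col258 [(79, np.int64(178)), (82, np.int64(165)), (84, np.int64(77)), (86, np.int64(111)), (89, np.int64(140)), (124, np.int64(86)), (125, np.int64(66)), (126, np.int64(82)), (127, np.int64(140)), (159, np.int64(84)), (160, np.int64(27)), (162, np.int64(56)), (192, np.int64(95)), (196, np.int64(137)), (197, np.int64(165)), (200, np.int64(120)), (201, np.int64(89)), (202, np.int64(71))]
105 [(225, np.int64(181)), (229, np.int64(147)), (230, np.int64(162)), (247, np.int64(148)), (288, np.int64(166)), (291, np.int64(153)), (292, np.int64(129))]
140 [(226, np.int64(151)), (227, np.int64(172)), (230, np.int64(144)), (287, np.int64(159)), (288, np.int64(172)), (290, np.int64(145)), (291, np.int64(123))]
172 [(219, np.int64(124)), (227, np.int64(140)), (228, np.int64(171)), (231, np.int64(149)), (232, np.int64(77)), (233, np.int64(58)), (286, np.int64(148)), (287, np.int64(172)), (289, np.int64(149)), (290, np.int64(128)), (297, np.int64(136))]
[[0.5448, -0.3052, 0.052], [0.5417, -0.3613, 0.052]]
[[0.5105, -0.3024, 0.052], [0.5073, -0.3607, 0.052]]
[[0.4767, -0.2997, 0.052], [0.4734, -0.3602, 0.052]]
[[0.524, -0.3318, 0.052], [0.4891, -0.3301, 0.052]]
board corner [[ 0.52864522 -0.20324681  0.018     ]] knob [[ 0.60713489 -0.16636397  0.098     ]]
```

arm_command([
  [[0,0,0,-0.0015,0.0037,0.05,0],[0,0,0,-0.0015,0.0037,0.1,0],[0,0,0,-0.0015,0.0037,0.14,0],[0,0,0,-0.0015,0.0037,0.17,0],[0,0,0,-0.0015,0.0037,0.19,0],[0,0,0,-0.0015,0.0037,0.21,0],[0,0,0,-0.0015,0.0037,0.225,0],[0,0,0,-0.0015,0.0037,0.235,0],[0,0,0,-0.0015,0.0037,0.24,0],[0,0,0,-0.0015,0.0037,0.24,0]],
])

```text
t: 1.82
eef_pos: [0.4699, -0.3298, 0.0209]
ee_rot: [[0.998, -0.062, -0.001], [-0.062, -0.998, 0.0], [-0.001, -0.0, -1.0]]
ft_force: [0.9, -0.4, -0.6]
opening: 0.0857
grip_force: 0.0
```

arm_command([
  [[0,0,0,0,0,0,0.3],[0,0,0,0,0,0,0.4],[0,0,0,0,0,0,0.5],[0,0,0,0,0,0,0.5],[0,0,0,0,0,0,0.5],[0,0,0,0,0,0,0.5],[0,0,0,0,0,0,0.5],[0,0,0,0,0,0,0.5]],
], newtons=30)

```text
t: 2.48
eef_pos: [0.4712, -0.3298, 0.0223]
ee_rot: [[0.998, -0.061, 0.001], [-0.061, -0.998, -0.001], [0.001, 0.001, -1.0]]
ft_force: [-0.1, 0.8, 6.1]
opening: 0.0576
grip_force: 33.4
```

arm_command([
  [[0,0,0,0,0,-0.01,0.5],[0,0,0,0,0,-0.03,0.5],[0,0,0,0,0,-0.06,0.5],[0,0,0,0,0,-0.1,0.5],[0,0,0,0,0,-0.13,0.5],[0,0,0,-0.01,-0.03,-0.13,0.5],[0,0,0,-0.02,-0.075,-0.13,0.5],[0,0,0,-0.03,-0.12,-0.13,0.5],[0,0,0,-0.045,-0.165,-0.12,0.5],[0,0,0,-0.054,-0.21,-0.1,0.5]],
])

```text
t: 3.32
eef_pos: [0.4397, -0.1688, 0.0977]
ee_rot: [[0.998, -0.062, 0.003], [-0.062, -0.998, -0.001], [0.003, 0.001, -1.0]]
ft_force: [0.5, 0.1, -1.7]
opening: 0.0574
grip_force: 32.7
```

```bash
python3 - <<'E'
from h import *
snap('wrist','w1');snap('scene','s1');goto([.44,-.17,.0155],-3.4)
a=cv2.imread('pics/w1.png');b=cv2.resize(cv2.imread('pics/s1.png')[120:240,80:240],(400,300))
cv2.imwrite('pics/c2.png',np.hstack([cv2.resize(a,(400,300)),b]))
E
```

```text
t 3.42 pos [ 0.4373 -0.1632  0.095 ] yaw -3.07 F [ 0.1  0.2 -1.1] open 0.0575269482152769
GO [-0.0012, 0.0015, 0.0018] [0.0045, 0.0092, 0.106]
```

View pics/c2.png

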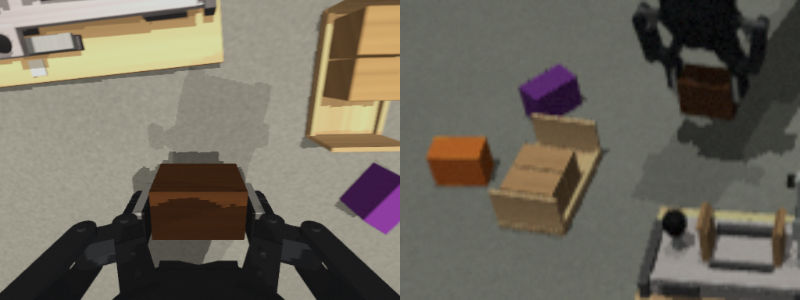

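The blank is held squarely by its ends at (200,200) in the crop's wrist half. The pale blanks are still in the tray.

arm_command([
  [[0,0,0,0,0,0.03,0.5],[0,0,0,0,0,0.06,0.5],[0,0,0,0,0,0.08,0.5],[0,0,0,0,0,0.09,0.5],[0,0,0,0,0,0.096,0.5],[0,0,0,0,0,0.1,0.5],[0,0,0,0,0,0.103,0.5],[0,0,0,0,0,0.103,0.5],[0,0,0,0,0,0.103,0.5]],
])

```text
t: 4.17
eef_pos: [0.4401, -0.1699, 0.0196]
ee_rot: [[0.998, -0.061, 0.001], [-0.061, -0.998, -0.0], [0.001, 0.0, -1.0]]
ft_force: [-0.4, 0.9, -0.4]
opening: 0.0577
grip_force: 32.7
```

```bash
python3 -c "
from h import *
goto([.44,-.17,.0145],-3.4)"
```

```text
t 4.17 pos [ 0.4401 -0.1699  0.0196] yaw -3.52 F [-0.4  0.9 -0.4] open 0.05773908500863941
GO [0.0001, -0.0003, -0.0007] [-0.0001, 0.0002, 0.0067]
```

arm_command([
  [[0,0,0,0,0,0.002,0.5],[0,0,0,0,0,0.004,0.5],[0,0,0,0,0,0.005,0.5],[0,0,0,0,0,0.006,0.5],[0,0,0,0,0,0.006,0.5]],
])

```text
t: 4.58
eef_pos: [0.4396, -0.1696, 0.0144]
ee_rot: [[0.998, -0.061, -0.0], [-0.061, -0.998, 0.0], [-0.0, -0.0, -1.0]]
ft_force: [0.3, -0.3, -0.5]
opening: 0.0574
grip_force: 32.7
```

arm_command([
  [[0,0,0,0,0,0.001,0.5],[0,0,0,0,0,0.002,0.5],[0,0,0,0,0,0.003,0.5],[0,0,0,0,0,0.003,0.5]],
])

```text
t: 4.92
eef_pos: [0.4396, -0.1697, 0.0141]
ee_rot: [[0.998, -0.061, -0.0], [-0.061, -0.998, 0.0], [-0.0, -0.0, -1.0]]
ft_force: [-7.8, 2.4, 32.3]
opening: 0.0575
grip_force: 36.5
```

arm_command([
  [[0,0,0,0,0,-0.003,0.5],[0,0,0,0,0,-0.003,0.2],[0,0,0,0,0,-0.003,0],[0,0,0,0,0,-0.003,0],[0,0,0,0,0,-0.003,0],[0,0,0,0,0,-0.02,0],[0,0,0,0,0,-0.05,0],[0,0,0,0,0,-0.09,0],[0,0,0,0,0,-0.13,0],[0,0,0,0,0,-0.16,0]],
])

```text
t: 5.75
eef_pos: [0.44, -0.1698, 0.1341]
ee_rot: [[0.998, -0.061, 0.001], [-0.061, -0.998, -0.0], [0.001, 0.0, -1.0]]
ft_force: [0.4, 1.0, -0.7]
opening: 0.0853
grip_force: 0.0
```

arm_command([
  [[0,0,-0.25,0,0,0,0],[0,0,-0.25,0,0,0,0],[0,0,-0.25,0,0,0,0],[0,0,-0.25,0,0,0,0],[0,0,-0.25,0,0,0,0],[0,0,-0.25,0,0,0,0],[0,0,-0.25,0,0,0,0],[0,0,-0.25,0,0,0,0]],
])

```text
t: 6.42
eef_pos: [0.4394, -0.1697, 0.132]
ee_rot: [[0.748, 0.663, -0.001], [0.663, -0.748, 0.0], [-0.0, -0.001, -1.0]]
ft_force: [-0.1, -0.8, 0.4]
opening: 0.0855
grip_force: 0.0
```

arm_command([
  [[0,0,-0.25,0,0,0,0],[0,0,-0.25,0,0,0,0],[0,0,-0.25,0,0,0,0],[0,0,-0.25,0,0,0,0],[0,0,-0.25,0,0,0,0],[0,0,-0.25,0,0,0,0],[0,0,-0.25,0,0,0,0],[0,0,-0.25,0,0,0,0],[0,0,-0.25,0,0,0,0]],
])

```text
t: 7.17
eef_pos: [0.4395, -0.1697, 0.1321]
ee_rot: [[0.064, 0.998, -0.0], [0.998, -0.064, 0.0], [0.0, -0.0, -1.0]]
ft_force: [0.5, -0.4, 0.4]
opening: 0.0851
grip_force: 0.0
```

```bash
python3 - <<'E'
from h import *
snap('wrist','w2');goto([.4396,-.1697,.018],86.6)
E
```

```text
t 7.22 pos [ 0.4396 -0.1697  0.1322] yaw 86.34 F [0.1 0.1 0.8] open 0.08563985611291754
GO [-0.0001, -0.0, -0.0014] [-0.0, 0.0, 0.1522]
```

View pics/w2.png

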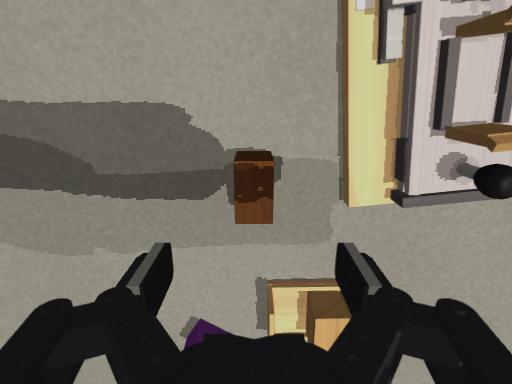

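The wrist view shows the upright blank at (253,187), square to the fingers. Before descending I'll check it against its expected position.

```bash
python3 - <<'E'
from h import *
v=load('w2');print('cam',(-np.array(v['R']).T@v['t']).round(3),np.array(v['R'])[2].round(2))
y=np.radians(-3.4);R=np.array([[np.cos(y),-np.sin(y)],[np.sin(y),np.cos(y)]])
for z in(0,.044):
  P=[[*(R@[a,b]+[.4396,-.1697]),z] for a,b in((-.017,.029),(.017,.029),(.017,-.029),(-.017,-.029))]
  print(z,proj(v,P).round(1).tolist())
E
```

```text
cam [ 0.444 -0.089  0.275] [-0.02 -0.31 -0.95]
0 [[237.0, 149.9], [271.8, 149.7], [270.9, 205.0], [238.3, 205.1]]
0.044 [[233.9, 159.7], [274.9, 159.5], [273.7, 223.2], [235.7, 223.4]]
```

arm_command([
  [[0,0,0,0,0,0.04,0],[0,0,0,0,0,0.08,0],[0,0,0,0,0,0.11,0],[0,0,0,0,0,0.13,0],[0,0,0,0,0,0.145,0],[0,0,0,0,0,0.152,0],[0,0,0,0,0,0.152,0]],
])

```text
t: 7.8
eef_pos: [0.4393, -0.1695, 0.0176]
ee_rot: [[0.062, 0.998, -0.001], [0.998, -0.062, 0.0], [0.0, -0.001, -1.0]]
ft_force: [0.1, 0.3, 1.2]
opening: 0.0856
grip_force: 0.0
```

arm_command([
  [[0,0,0,0,0,0,0.4],[0,0,0,0,0,0,0.55],[0,0,0,0,0,0,0.65],[0,0,0,0,0,0,0.75],[0,0,0,0,0,0,0.75],[0,0,0,0,0,0,0.75],[0,0,0,0,0,0,0.75],[0,0,0,0,0,0,0.75]],
], newtons=30)

```text
t: 8.47
eef_pos: [0.4403, -0.17, 0.019]
ee_rot: [[0.061, 0.998, 0.001], [0.998, -0.061, -0.001], [-0.001, 0.001, -1.0]]
ft_force: [-0.2, 0.3, 7.4]
opening: 0.0334
grip_force: 30.8
```

```bash
python3 -c "
from h import *
goto([.605,-.093,.17],92.1)"
```

```text
t 8.47 pos [ 0.4403 -0.17    0.019 ] yaw 86.48 F [-0.2  0.3  7.4] open 0.03339624021021437
GO [0.0004, 0.0002, -0.0312] [0.1158, 0.2132, -0.2011]
```

arm_command([
  [[0,0,0,0,0,-0.01,0.75],[0,0,0,0,0,-0.04,0.75],[0,0,0,0,0,-0.08,0.75],[0,0,0,0,0,-0.13,0.75],[0,0,0,0,0,-0.18,0.75],[0,0,0,0,0,-0.23,0.75],[0,0,-0.01,0.01,0.02,-0.26,0.75],[0,0,-0.03,0.03,0.05,-0.26,0.75],[0,0,-0.031,0.05,0.09,-0.26,0.75],[0,0,-0.031,0.07,0.13,-0.26,0.75]],
])

```text
t: 9.3
eef_pos: [0.5409, -0.1233, 0.2146]
ee_rot: [[-0.035, 0.999, 0.001], [0.999, 0.035, -0.001], [-0.001, 0.001, -1.0]]
ft_force: [1.0, -0.6, -0.8]
opening: 0.0337
grip_force: 30.1
```

```bash
python3 -c "
from h import *
snap('wrist','w3');goto([.605,-.093,.17],92.1)"
```

```text
t 9.35 pos [ 0.5472 -0.1185  0.2148] yaw 92.3 F [6.5 3.  1. ] open 0.03323208376682783
GO [0.0023, -0.0008, 0.0011] [0.0307, 0.0779, 0.0604]
```

View pics/w3.png

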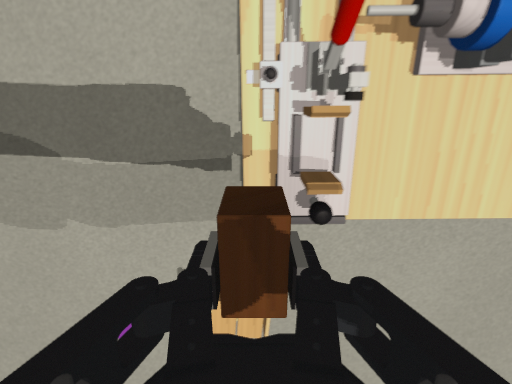

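The wrist view shows the held blank and, beyond it, the nest: two bars at columns 297 and 338, cheeks at rows 110 and 182, and the knob at (320,212). I'll enlarge the nest to measure it.

```bash
python3 - <<'E'
import cv2
im=cv2.imread('pics/w3.png')[90:235,240:385]
cv2.imwrite('pics/c3.png',cv2.resize(im,None,fx=4,fy=4,interpolation=cv2.INTER_CUBIC))
E
```

```text
(no output)
```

View pics/c3.png

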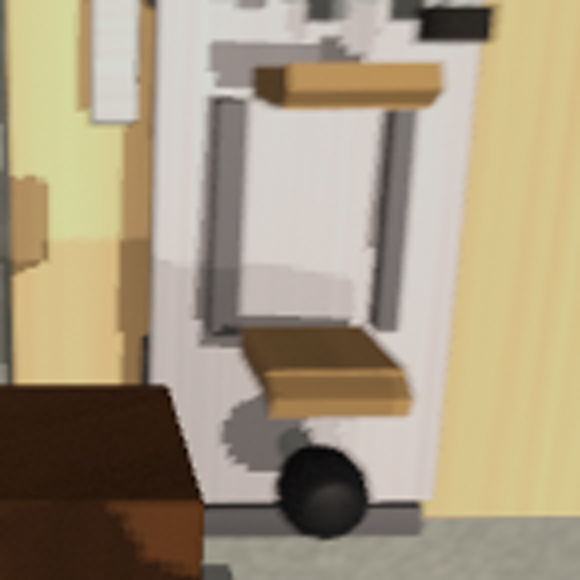

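```bash
python3 - <<'E'
from h import *
v=load('w3');c=lambda *p:np.array(p,float)/4+[240,90]
print('cam',(-np.array(v['R']).T@v['t']).round(4))
y=np.radians(2.1);R=np.array([[np.cos(y),-np.sin(y)],[np.sin(y),np.cos(y)]])
def J(n,P): print(n,P[:,:2].round(4).tolist(),'jig',((P[:,:2]-[.605,-.093])@R*1000).round(1).tolist())
J('backstop inner z60',plane(v,c((245,110),(240,310)),.060))
J('lip inner bottom',plane(v,c((386,120),(372,320)),.05))
J('lip outer top',plane(v,c((412,120),(396,325)),.057))
J('far cheek inner top',plane(v,c((300,108),(430,105)),.098))
J('near cheek inner top',plane(v,c((275,373),(395,371)),.098))
J('near cheek outer top',plane(v,c((272,415),(408,413)),.098))
J('near cheek inner bottom',plane(v,c((260,325),(350,325)),.05))
J('plate edges',plane(v,c((205,490),(435,490),(155,200),(465,200)),.05))
J('knob',plane(v,c((322,490)),.090))
E
```

```text
cam [ 0.5374 -0.0427  0.357 ]
backstop inner z60 [[0.5868, -0.0638], [0.59, -0.1161]] jig [[-17.2, 29.9], [-15.8, -22.5]]
lip inner bottom [[0.6258, -0.0658], [0.6289, -0.1202]] jig [[21.8, 26.5], [22.9, -28.0]]
lip outer top [[0.6305, -0.065], [0.6335, -0.1196]] jig [[26.5, 27.1], [27.5, -27.6]]
far cheek inner top [[0.5926, -0.0602], [0.6213, -0.0586]] jig [[-11.2, 33.2], [17.6, 33.8]]
near cheek inner top [[0.593, -0.1219], [0.6216, -0.1204]] jig [[-13.0, -28.4], [15.6, -28.0]]
near cheek outer top [[0.5933, -0.1326], [0.6262, -0.1309]] jig [[-13.1, -39.1], [19.8, -38.6]]
near cheek inner bottom [[0.5978, -0.1227], [0.6229, -0.1218]] jig [[-8.3, -29.4], [16.9, -29.4]]
plate edges [[0.5863, -0.1732], [0.6537, -0.1708], [0.5662, -0.0889], [0.6498, -0.086]] jig [[-21.7, -79.4], [45.9, -79.5], [-38.6, 5.5], [45.1, 5.4]]
knob [[0.6098, -0.1551]] jig [[2.5, -62.3]]
```

```bash
python3 - <<'E'
from h import *
v0=load('w3');v=snap('wrist','w4');goto([.605,-.093,.17],92.1)
print('cam',(-np.array(v['R']).T@v['t']).round(4))
g0=cv2.cvtColor(v0['image'],7);g=cv2.cvtColor(v['image'],7)
def tr(p,w=9):
    x,y=np.round(p).astype(int);T=g0[y-w:y+w+1,x-w:x+w+1];S=g[y-w-14:y+w+15,x-w-14:x+w+15]
    r=cv2.matchTemplate(S,T,cv2.TM_CCOEFF_NORMED);_,m,_,l=cv2.minMaxLoc(r)
    # parabola subpixel
    def sp(a,i): 
        return 0 if i in(0,len(a)-1) else .5*(a[i-1]-a[i+1])/(a[i-1]-2*a[i]+a[i+1])
    return np.array(p)+[l[0]-14+sp(r[l[1]],l[0]),l[1]-14+sp(r[:,l[0]],l[1])],m
y=np.radians(2.1);R=np.array([[np.cos(y),-np.sin(y)],[np.sin(y),np.cos(y)]])
for n,z,pts in(('bs',.06,((245,110),(240,310))),('lip',.05,((386,120),(372,320))),('far',.098,((300,108),(430,105))),('near',.098,((275,373),(395,371))),('nearbot',.05,((260,325),(350,325))),('knob',.09,((322,490),))):
    q=[tr(np.array(p)/4+[240,90]) for p in pts]
    P=plane(v,[a for a,_ in q],z);print(n,[round(float(m),2) for _,m in q],((P[:,:2]-[.605,-.093])@R*1000).round(1).tolist())
E
```

```text
t 9.4 pos [ 0.5443 -0.1194  0.2143] yaw 92.35 F [-0.2  0.3 -0.7] open 0.033604926877332957
GO [0.0014, -0.0008, 0.0014] [0.0318, 0.082, 0.0595]
cam [ 0.5423 -0.0385  0.3576]
bs [0.95, 0.99] [[-18.1, 29.4], [-16.6, -22.9]]
lip [0.96, 0.96] [[20.7, 25.3], [21.6, -28.4]]
far [0.99, 0.97] [[-11.9, 33.0], [17.3, 33.6]]
near [0.95, 0.97] [[-13.7, -28.4], [15.2, -27.7]]
nearbot [0.99, 0.96] [[-9.4, -29.9], [15.5, -29.9]]
knob [0.97] [[2.2, -62.4]]
```

```bash
python3 - <<'E'
from h import *
v=load('w4');st=arm.read_state();g=cv2.cvtColor(v['image'],7).astype(int)
for c in(235,255,275): print(c,[(r,g[r,c]-g[r-1,c]) for r in range(180,330) if abs(g[r,c]-g[r-1,c])>9])
for r in(225,): print(r,[(c,g[r,c]-g[r,c-1]) for c in range(205,300) if abs(g[r,c]-g[r,c-1])>9])
P=plane(v,[(220,215),(289,215),(287,317),(221,317)],st['eef_pos'][2]+.0255)
print(((P-st['eef_pos'])@np.array(st['ee_rot'])*1000).round(1))
E
```

```text
235 [(186, np.int64(-38)), (187, np.int64(-12)), (222, np.int64(-10)), (314, np.int64(26)), (318, np.int64(108))]
255 [(186, np.int64(-110)), (187, np.int64(-46)), (302, np.int64(16)), (305, np.int64(11)), (318, np.int64(103)), (326, np.int64(-14))]
275 [(186, np.int64(-107)), (187, np.int64(-49)), (215, np.int64(19)), (228, np.int64(-14)), (232, np.int64(-18)), (296, np.int64(28)), (318, np.int64(95))]
225 [(217, np.int64(-88)), (218, np.int64(-29)), (271, np.int64(26)), (291, np.int64(27))]
[[ 29.7 -13.  -25.5]
 [ 29.5  18.1 -25.3]
 [-27.4  19.3 -25.5]
 [-27.2 -14.6 -25.6]]
```

arm_command([
  [[0,0,0,0.01,0.03,0.02,0.75],[0,0,0,0.02,0.06,0.04,0.75],[0,0,0,0.028,0.075,0.06,0.75],[0,0,0,0.032,0.08,0.07,0.75],[0,0,0,0.033,0.082,0.075,0.75],[0,0,0,0.033,0.082,0.075,0.75],[0,0,0,0.033,0.082,0.075,0.75]],
])

```text
t: 9.98
eef_pos: [0.6001, -0.0972, 0.1576]
ee_rot: [[-0.035, 0.999, -0.0], [0.999, 0.035, -0.001], [-0.001, -0.0, -1.0]]
ft_force: [-0.2, -0.6, -1.0]
opening: 0.0334
grip_force: 30.3
```

```bash
python3 -c "
from h import *
goto([.6048,-.0923,.125],92.6)
snap('scene','s2');b=cv2.imread('pics/s2.png')[140:260,160:320];w=snap('wrist','w5')
cv2.imwrite('pics/c4.png',np.hstack([cv2.resize(cv2.imread('pics/w5.png')[100:340,120:400],(400,343)),cv2.resize(b,(400,343),interpolation=2)]))
goto([.6048,-.0923,.125],92.6)"
```

```text
t 9.98 pos [ 0.6001 -0.0972  0.1576] yaw 92.03 F [-0.2 -0.6 -1. ] open 0.0334073907513523
GO [-0.0001, 0.0002, -0.0032] [0.0063, 0.0066, 0.0434]
t 10.08 pos [ 0.6006 -0.0973  0.1581] yaw 92.0 F [ 0.1 -0.6 -1.2] open 0.033414050132673206
GO [0.0003, 0.0003, -0.0033] [0.0065, 0.0058, 0.0441]
```

View pics/c4.png

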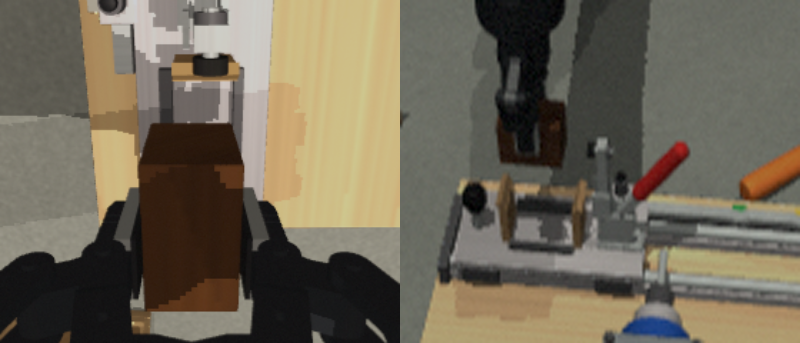

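The blank hangs above the nest, slightly to the -x side and short in y, as the numbers say. The clamp is open and clear.

arm_command([
  [[0,0,-0.0033,0.0064,0.006,0,0.75],[0,0,-0.0033,0.0064,0.006,0.015,0.75],[0,0,-0.0033,0.0064,0.006,0.03,0.75],[0,0,-0.0033,0.0064,0.006,0.04,0.75],[0,0,-0.0033,0.0064,0.006,0.044,0.75],[0,0,-0.0033,0.0064,0.006,0.044,0.75],[0,0,-0.0033,0.0064,0.006,0.044,0.75]],
])

```text
t: 10.67
eef_pos: [0.6049, -0.0914, 0.1236]
ee_rot: [[-0.046, 0.999, -0.001], [0.999, 0.046, 0.0], [0.0, -0.001, -1.0]]
ft_force: [-0.0, -0.1, -0.8]
opening: 0.0338
grip_force: 30.3
```

```bash
python3 - <<'E'
from h import *
goto([.6048,-.0923,.07],92.6)
v=snap('wrist','w6');g=cv2.cvtColor(v['image'],7).astype(int)
y=np.radians(2.6);R=np.array([[np.cos(y),-np.sin(y)],[np.sin(y),np.cos(y)]])
# far cheek: wood-coloured mask between blank and clamp
h=cv2.cvtColor(v['image'],cv2.COLOR_RGB2HSV);m=cv2.inRange(h,(8,90,90),(22,255,255));m[190:]=0;m[:,:225]=0;m[:,300:]=0
n,l,s,c=cv2.connectedComponentsWithStats(m);i=1+s[1:,4].argmax();print(s[i].tolist())
for r in(150,165,180): print(r,[(c,int(g[r,c]-g[r,c-1])) for c in range(210,310) if abs(g[r,c]-g[r,c-1])>14])
E
```

```text
t 10.67 pos [ 0.6049 -0.0914  0.1236] yaw 92.66 F [-0.  -0.1 -0.8] open 0.03380228319935403
GO [-0.0002, -0.0001, 0.0003] [-0.0012, -0.0002, 0.0715]
[275, 0, 10, 66, 348]
150 [(244, -24), (245, 72), (246, 15)]
165 [(221, -32), (222, -38), (230, 17), (231, 19), (236, 40), (245, -50), (246, -61), (247, -18), (253, 50), (254, 58), (255, 22), (258, 22), (268, -93), (269, -43), (274, 32), (275, 62), (276, 31), (286, -23), (290, 48), (291, 41)]
180 [(222, -60), (233, 18), (234, 61), (237, -26), (244, -19), (245, -52), (276, 74), (281, -45), (282, -15), (290, 130), (309, -20)]
```

arm_command([
  [[0,0,0,-0.0008,0,0.004,0.75],[0,0,0,-0.0008,0,0.008,0.75],[0,0,0,-0.0008,0,0.012,0.75],[0,0,0,-0.0008,0,0.016,0.75],[0,0,0,-0.0008,0,0.02,0.75],[0,0,0,-0.0008,0,0.02,0.75]],
])

```text
t: 11.22
eef_pos: [0.6046, -0.0919, 0.1082]
ee_rot: [[-0.047, 0.999, -0.001], [0.999, 0.047, 0.0], [0.0, -0.001, -1.0]]
ft_force: [0.6, -0.2, -0.2]
opening: 0.0334
grip_force: 30.3
```

arm_command([
  [[0,0,0,0,0,0.006,0.75],[0,0,0,0,0,0.012,0.75],[0,0,0,0,0,0.018,0.75],[0,0,0,0,0,0.024,0.75],[0,0,0,0,0,0.03,0.75],[0,0,0,0,0,0.035,0.75],[0,0,0,0,0,0.035,0.75]],
])

```text
t: 11.8
eef_pos: [0.6045, -0.0918, 0.0817]
ee_rot: [[-0.047, 0.999, -0.002], [0.999, 0.047, 0.0], [0.0, -0.002, -1.0]]
ft_force: [-0.4, 0.1, -0.0]
opening: 0.0335
grip_force: 30.3
```

arm_command([
  [[0,0,0,0,0,0.003,0.75],[0,0,0,0,0,0.006,0.75],[0,0,0,0,0,0.009,0.75],[0,0,0,0,0,0.012,0.75],[0,0,0,0,0,0.014,0.75],[0,0,0,0,0,0.014,0.75]],
])

```text
t: 12.3
eef_pos: [0.6056, -0.0919, 0.0722]
ee_rot: [[-0.046, 0.999, 0.001], [0.999, 0.046, 0.0], [0.0, 0.001, -1.0]]
ft_force: [2.7, -0.2, -2.6]
opening: 0.0332
grip_force: 30.1
```

arm_command([
  [[0,0,0,0,0.0015,0.001,0.75],[0,0,0,0,0.0015,0.002,0.75],[0,0,0,0,0.0015,0.004,0.75],[0,0,0,0,0.0015,0.004,0.75],[0,0,0,0,0.0015,0.004,0.75]],
])

```text
t: 12.72
eef_pos: [0.606, -0.0918, 0.0691]
ee_rot: [[-0.047, 0.999, -0.001], [0.999, 0.047, -0.0], [0.0, -0.001, -1.0]]
ft_force: [-0.8, 0.0, -0.5]
opening: 0.0337
grip_force: 30.3
```

arm_command([
  [[0,0,0,0,0,0.001,0.75],[0,0,0,0,0,0.002,0.75],[0,0,0,0,0,0.002,0.75]],
])

```text
t: 12.97
eef_pos: [0.606, -0.0919, 0.0691]
ee_rot: [[-0.046, 0.999, -0.001], [0.999, 0.046, -0.001], [-0.001, -0.001, -1.0]]
ft_force: [-4.8, -0.5, 12.7]
opening: 0.0338
grip_force: 31.9
```

arm_command([
  [[0,0,0,0,0,-0.002,0.75],[0,0,0,0,0,-0.002,0.5],[0,0,0,0,0,-0.002,0.35],[0,0,0,0,0,-0.002,0.35],[0,0,0,0,0,-0.002,0.35],[0,0,0,0,0,-0.01,0.35],[0,0,0,0,0,-0.03,0.35],[0,0,0,0,0,-0.06,0.35],[0,0,0,0,0,-0.1,0.35],[0,0,0,0,0,-0.15,0.35]],
])

```text
t: 13.8
eef_pos: [0.6047, -0.0917, 0.18]
ee_rot: [[-0.047, 0.999, -0.004], [0.999, 0.047, 0.001], [0.001, -0.004, -1.0]]
ft_force: [0.4, 0.5, 0.5]
opening: 0.0556
grip_force: 0.0
```

arm_command([
  [[0,0,0,0,0,-0.04,0.7],[0,0,0,0,0,-0.07,1],[0,0,0,-0.01,0,-0.07,1],[0,0,0,-0.01,0,-0.07,1],[0,0,0,-0.01,0,-0.07,1],[0,0,0,-0.01,0,-0.07,1]],
])

```text
t: 14.3
eef_pos: [0.6056, -0.0993, 0.2313]
ee_rot: [[-0.046, 0.999, -0.003], [0.999, 0.046, 0.0], [0.001, -0.003, -1.0]]
ft_force: [0.4, 0.3, -0.2]
opening: 0.0004
grip_force: 0.0
```

```bash
python3 - <<'E'
from h import *
v=snap('wrist','w7');a=snap('scene','s3');b=snap('top','t3')
goto([.606,-.092,.2],92.6)
r=lambda c,w,h:cv2.resize(c,(w,h),interpolation=2)
o=np.zeros((600,800,3),np.uint8)
o[:300,:400]=r(cv2.imread('pics/w7.png'),400,300);o[:300,400:]=r(cv2.imread('pics/s3.png')[150:255,170:310],400,300)
o[300:,:400]=r(cv2.imread('pics/t3.png')[140:215,225:325],400,300);o[300:,400:]=r(cv2.imread('pics/w7.png')[80:290,140:420],400,300)
cv2.imwrite('pics/c5.png',o)
for n,s in(('s',a),('t',b),('w',v)):
    h=cv2.cvtColor(s['image'],cv2.COLOR_RGB2HSV);m=cv2.inRange(h,(0,170,90),(4,255,255))|cv2.inRange(h,(174,170,90),(180,255,255))
    k,l,q,c=cv2.connectedComponentsWithStats(m);print(n,[(q[i].tolist()) for i in range(1,k) if q[i,4]>15])
E
```

```text
t 14.45 pos [ 0.606  -0.0989  0.2316] yaw 92.69 F [-0.7 -0.6  0.1] open -7.371378816264645e-05
GO [-0.0006, -0.0002, 0.0005] [0.0092, 0.0005, 0.0422]
s [[253, 190, 22, 19, 118]]
t [[240, 165, 15, 6, 41]]
w [[247, 0, 23, 77, 1471]]
```

View pics/c5.png

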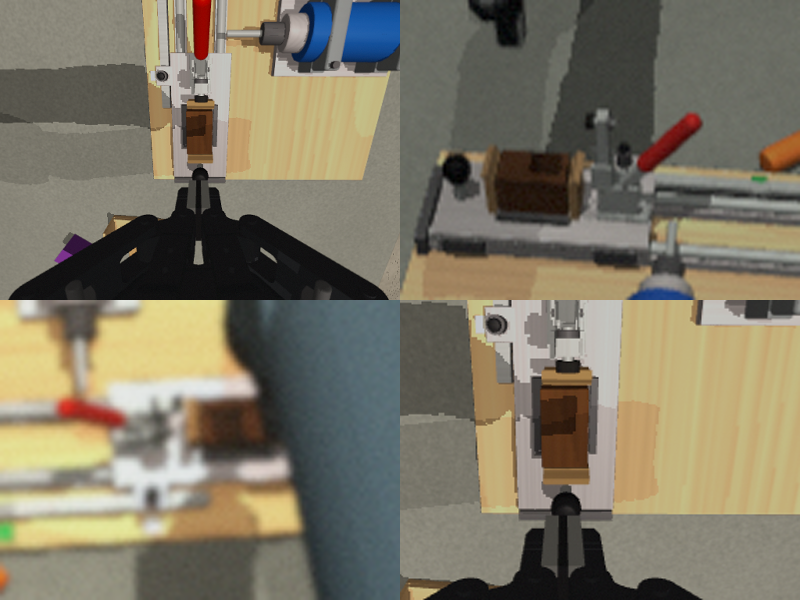

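The last picture shows the blank seated flat between the cheeks, at (540,182) and (565,425) in the montage. The clamp is open, with the red handle raised at (670,140). I'll triangulate the handle end next.

```bash
python3 - <<'E'
from h import *
from numpy.linalg import lstsq
a=load('s3');b=load('t3')
def tri(p,q):
    A=[];B=[]
    for s,x in((a,p),(b,q)):
        c,d=ray(s,[x]);d=d[0]/np.linalg.norm(d);M=np.eye(3)-np.outer(d,d);A.append(M);B.append(M@c)
    return lstsq(np.vstack(A),np.hstack(B),rcond=None)[0]
P=tri((271.5,193),(241.3,167));y=np.radians(2.5);R=np.array([[np.cos(y),-np.sin(y)],[np.sin(y),np.cos(y)]])
print(P.round(4),'jig',((P[:2]-[.606,-.092])@R*1000).round(1))
w=load('w7');print('w handle x at z.15,.17',[((plane(w,[(258,30)],z)[0,:2]-[.606,-.092])@R*1000).round(1) for z in(.13,.16)])
for yy,z in((124,.195),(124,.172),(143,.158),(158,.139),(167,.1165),(170,.092)): print((R@[0,yy/1000]+[.606,-.092]).round(4),z)
goto(np.r_[R@[0,.122]+[.606,-.092],.195],92.6)
E
```

```text
[0.6025 0.0398 0.158 ] jig [  2.3 131.8]
w handle x at z.15,.17 [array([  1.3, 119.8]), array([  1. , 114.1])]
[0.6006 0.0319] 0.195
[0.6006 0.0319] 0.172
[0.5998 0.0509] 0.158
[0.5991 0.0658] 0.139
[0.5987 0.0748] 0.1165
[0.5986 0.0778] 0.092
t 14.45 pos [ 0.606  -0.0989  0.2316] yaw 92.69 F [-0.7 -0.6  0.1] open -7.371378816264645e-05
GO [-0.0006, -0.0002, 0.0005] [0.1719, 0.0011, 0.0489]
```

arm_command([
  [[0,0,0,0.04,0.002,0,1],[0,0,0,0.08,0.002,0,1],[0,0,0,0.12,0.002,0,1],[0,0,0,0.15,0.002,0,1],[0,0,0,0.172,0.002,0.01,1],[0,0,0,0.172,0.002,0.03,1],[0,0,0,0.172,0.002,0.049,1],[0,0,0,0.172,0.002,0.049,1],[0,0,0,0.172,0.002,0.049,1]],
])

```text
t: 15.2
eef_pos: [0.6014, 0.0295, 0.1952]
ee_rot: [[-0.047, 0.999, -0.002], [0.999, 0.047, -0.0], [0.0, -0.002, -1.0]]
ft_force: [-0.1, -0.2, 0.0]
opening: -0.0002
grip_force: 0.0
```

arm_command([
  [[0,0,0,0.001,0,0.016,1],[0,0,0,0.003,0,0.031,1],[0,0,0,0.01,0,0.036,1],[0,0,0,0.019,0,0.042,1],[0,0,0,0.028,0,0.05,1],[0,0,0,0.035,0,0.058,1],[0,0,0,0.042,0,0.067,1],[0,0,0,0.048,0,0.076,1],[0,0,0,0.048,0,0.076,1]],
])

```text
t: 15.95
eef_pos: [0.6005, 0.0692, 0.1389]
ee_rot: [[-0.05, 0.999, 0.001], [0.999, 0.05, 0.003], [0.003, 0.001, -1.0]]
ft_force: [-0.4, 1.2, 2.5]
opening: -0.0
grip_force: 1.2
```

arm_command([
  [[0,0,0,0.002,0,0.01,1],[0,0,0,0.003,0,0.02,1],[0,0,0,0.003,0,0.03,1],[0,0,0,0.003,0,0.038,1],[0,0,0,0.003,0,0.046,1],[0,0,0,0.003,0,0.052,1],[0,0,0,0.003,0,0.056,1],[0,0,0,0.003,0,0.056,1]],
])

```text
t: 16.62
eef_pos: [0.5996, 0.0671, 0.096]
ee_rot: [[-0.046, 0.999, -0.002], [0.999, 0.046, -0.001], [-0.001, -0.002, -1.0]]
ft_force: [-0.6, -0.8, 1.1]
opening: 0.0003
grip_force: 0.0
```

```bash
python3 -c "
from h import *
goto([.6,.07,.092],92.6)"
```

```text
t 16.62 pos [0.5996 0.0671 0.096 ] yaw 92.65 F [-0.6 -0.8  1.1] open 0.00029234491531981906
GO [-0.0006, 0.0003, 0.0003] [0.0039, 0.0007, 0.0053]
```

arm_command([
  [[0,0,0,0,0,0.002,1],[0,0,0,0,0,0.004,1],[0,0,0,0,0,0.006,1],[0,0,0,0,0,0.006,1]],
])

```text
t: 16.95
eef_pos: [0.6001, 0.0674, 0.0923]
ee_rot: [[-0.046, 0.999, -0.001], [0.999, 0.046, -0.0], [-0.0, -0.001, -1.0]]
ft_force: [0.3, -0.7, -0.2]
opening: 0.0001
grip_force: 0.0
```

arm_command([
  [[0,0,0,0,0,0.0015,1],[0,0,0,0,0,0.003,1],[0,0,0,0,0,0.004,1],[0,0,0,0,0,0.004,1]],
])

```text
t: 17.28
eef_pos: [0.6006, 0.0676, 0.0915]
ee_rot: [[-0.046, 0.999, 0.0], [0.999, 0.046, -0.001], [-0.001, 0.0, -1.0]]
ft_force: [-6.0, -1.4, 18.1]
opening: 0.0003
grip_force: 8.9
```

```bash
python3 - <<'E'
from h import *
y=np.radians(2.5);R=np.array([[np.cos(y),-np.sin(y)],[np.sin(y),np.cos(y)]])
for n in('scene','top'):
    s=snap(n,n[0]+'4');h=cv2.cvtColor(s['image'],cv2.COLOR_RGB2HSV);m=cv2.inRange(h,(0,150,80),(4,255,255))|cv2.inRange(h,(174,150,80),(180,255,255))
    k,l,q,c=cv2.connectedComponentsWithStats(m);print(n,[(q[i].tolist()) for i in range(1,k) if q[i,4]>8])
    for th in(0,.3,1.): print(th,proj(s,[[*(R@[.001,.078+r*np.cos(th)]+[.606,-.092]),.084+r*np.sin(th)] for r in(.04,.1)]).round(0).tolist())
E
```

```text
scene [[259, 212, 22, 6, 109]]
0 [[265.0, 214.0], [291.0, 216.0]]
0.3 [[265.0, 211.0], [289.0, 207.0]]
1.0 [[258.0, 204.0], [272.0, 189.0]]
top [[7, 319, 7, 6, 19], [17, 318, 9, 4, 18]]
0 [[247.0, 172.0], [228.0, 173.0]]
0.3 [[247.0, 171.0], [228.0, 171.0]]
1.0 [[253.0, 170.0], [241.0, 167.0]]
```

arm_command([
  [[0,0,0,0,0,0.0007,1],[0,0,0,0,0,0.0007,1],[0,0,0,0,0,0.0007,1]],
])

```text
t: 17.63
eef_pos: [0.6007, 0.0676, 0.0914]
ee_rot: [[-0.046, 0.999, 0.001], [0.999, 0.046, -0.001], [-0.001, 0.001, -1.0]]
ft_force: [-6.5, -1.5, 20.3]
opening: 0.0002
grip_force: 10.6
```

arm_command([
  [[0,0,0,0,0,-0.01,1],[0,0,0,0,0,-0.05,1],[0,0,0,0,0,-0.1,1],[0,0,0,-0.01,0,-0.14,1],[0,0,0,-0.06,0,-0.15,1],[0,0,0,-0.11,0,-0.15,1],[0,0,0,-0.16,0,-0.15,1],[0,0,0,-0.21,0,-0.15,1],[0,0,0,-0.26,0,-0.15,1],[0,0,0,-0.31,0,-0.15,1]],
])

```text
t: 18.47
eef_pos: [0.6111, -0.1666, 0.2017]
ee_rot: [[-0.046, 0.999, 0.001], [0.999, 0.046, -0.0], [-0.0, 0.001, -1.0]]
ft_force: [0.6, 0.4, -0.4]
opening: 0.0
grip_force: 0.0
```

```bash
python3 - <<'E'
from h import *
y=np.radians(2.5);R=np.array([[np.cos(y),-np.sin(y)],[np.sin(y),np.cos(y)]])
s=snap('scene','s5');h=cv2.cvtColor(s['image'],cv2.COLOR_RGB2HSV);m=cv2.inRange(h,(0,150,80),(4,255,255))|cv2.inRange(h,(174,150,80),(180,255,255))
k,l,q,c=cv2.connectedComponentsWithStats(m);print([(q[i].tolist()) for i in range(1,k) if q[i,4]>8])
m=(s['image'].max(2)<45).astype(np.uint8);m[:195]=0;m[225:]=0;m[:,:175]=0;m[:,205:]=0
k,l,q,c=cv2.connectedComponentsWithStats(m);print('knob',[(q[i].tolist(),c[i].round(1)) for i in range(1,k) if q[i,4]>15])
for i in range(1,k):
  if q[i,4]>15: print(((plane(s,[c[i]],.086)[0,:2]-[.606,-.092])@R*1000).round(1))
goto(np.r_[R@[.001,-.12]+[.606,-.092],.068],92.5)
E
```

```text
[[259, 212, 32, 7, 171]]
knob [([185, 204, 10, 11, 85], array([189.6, 209. ]))]
[  3.7 -65.1]
t 18.52 pos [ 0.6102 -0.1779  0.2012] yaw 92.06 F [-0.7 -8.1  0.3] open 6.310460963562867e-05
GO [-0.0001, 0.0023, -0.0024] [-0.044, 0.0011, 0.1779]
```

arm_command([
  [[0,0,0,-0.03,0.001,0,1],[0,0,0,-0.063,0.001,0,1],[0,0,0,-0.063,0.001,0.03,1],[0,0,0,-0.063,0.001,0.08,1],[0,0,0,-0.063,0.001,0.12,1],[0,0,0,-0.063,0.001,0.15,1],[0,0,0,-0.063,0.001,0.17,1],[0,0,0,-0.063,0.001,0.176,1],[0,0,0,-0.063,0.001,0.176,1]],
])

```text
t: 19.27
eef_pos: [0.6137, -0.2114, 0.0687]
ee_rot: [[-0.047, 0.999, -0.001], [0.999, 0.047, 0.0], [0.001, -0.001, -1.0]]
ft_force: [-0.4, -0.9, -0.1]
opening: 0.0
grip_force: 0.0
```

```bash
python3 - <<'E'
from h import *
y=np.radians(2.5);R=np.array([[np.cos(y),-np.sin(y)],[np.sin(y),np.cos(y)]])
for d in(-.089,.029):goto(np.r_[R@[.0015,d]+[.606,-.092],.068],92.5)
E
```

```text
t 19.27 pos [ 0.6137 -0.2114  0.0687] yaw 92.67 F [-0.4 -0.9 -0.1] open 1.4416508570849654e-05
GO [-0.0004, -0.0002, 0.001] [0.0408, -0.0012, 0.001]
t 19.27 pos [ 0.6137 -0.2114  0.0687] yaw 92.67 F [-0.4 -0.9 -0.1] open 1.4416508570849654e-05
GO [-0.0004, -0.0002, 0.001] [0.1981, -0.0007, 0.0011]
```

arm_command([
  [[0,0,0,0.015,-0.001,0,1],[0,0,0,0.03,-0.001,0,1],[0,0,0,0.036,-0.001,0,1],[0,0,0,0.041,-0.001,0,1],[0,0,0,0.046,-0.001,0,1],[0,0,0,0.051,-0.001,0,1],[0,0,0,0.056,-0.001,0,1],[0,0,0,0.061,-0.001,0,1],[0,0,0,0.066,-0.001,0,1],[0,0,0,0.066,-0.001,0,1]],
])

```text
t: 20.1
eef_pos: [0.6126, -0.1701, 0.0711]
ee_rot: [[-0.042, 0.999, 0.004], [0.999, 0.042, -0.01], [-0.01, 0.004, -1.0]]
ft_force: [2.3, -12.2, 1.5]
opening: 0.0002
grip_force: 6.3
```

```bash
cat >> h.py <<'E'
def where():
    "carriage travel seen by the knob and the red handle, and TCP along the jig, mm"
    y=np.radians(2.5);R=np.array([[np.cos(y),-np.sin(y)],[np.sin(y),np.cos(y)]])
    s=snap('scene','sx');h=cv2.cvtColor(s['image'],cv2.COLOR_RGB2HSV)
    m=cv2.inRange(h,(0,150,80),(4,255,255))|cv2.inRange(h,(174,150,80),(180,255,255))
    k,l,q,c=cv2.connectedComponentsWithStats(m)
    for i in range(1,k):
        if q[i,4]>60: print('red',q[i].tolist(),((plane(s,[c[i]],.084)[0,:2]-[.606,-.092])@R*1000).round(1))
    st=arm.read_state();print('tcp jig',((st['eef_pos'][:2]-np.array([.606,-.092]))@R*1000).round(1),np.round(st['ft_force'],1))
    return s
E
python3 - <<'E'
from h import *
y=np.radians(2.5);R=np.array([[np.cos(y),-np.sin(y)],[np.sin(y),np.cos(y)]])
s=load('s5');print('ref',((plane(s,[(274.5,215)],.084)[0,:2]-[.606,-.092])@R*1000).round(1))
where()
E
```

```text
ref [  2.1 139.8]
red [263, 212, 31, 7, 174] [  1.5 148. ]
tcp jig [  3.2 -77.7] [  2.3 -11.    2.1]
```

arm_command([
  [[0,0,0,0.003,0,0,1],[0,0,0,0.006,0,0,1],[0,0,0,0.009,0,0,1],[0,0,0,0.017,0,0,1],[0,0,0,0.025,0,0,1],[0,0,0,0.033,0,0,1],[0,0,0,0.041,0,0,1],[0,0,0,0.049,0,0,1],[0,0,0,0.056,0,0,1],[0,0,0,0.056,0,0,1]],
])

```text
t: 20.98
eef_pos: [0.6106, -0.1241, 0.071]
ee_rot: [[-0.044, 0.999, 0.004], [0.999, 0.044, -0.005], [-0.005, 0.003, -1.0]]
ft_force: [1.9, -5.0, 3.3]
opening: 0.0001
grip_force: 2.4
```

```bash
python3 -c "
from h import *
where()"
```

```text
red [283, 213, 31, 8, 171] [  1.5 195.1]
tcp jig [  3.2 -31.3] [ 1.5 -4.3  3.8]
```

arm_command([
  [[0,0,0,0.007,-0.001,0,1],[0,0,0,0.014,-0.001,0,1],[0,0,0,0.021,-0.002,0,1],[0,0,0,0.028,-0.002,0,1],[0,0,0,0.035,-0.002,0,1],[0,0,0,0.042,-0.002,0,1],[0,0,0,0.049,-0.002,0,1],[0,0,0,0.055,-0.002,0,1],[0,0,0,0.058,-0.002,0,1],[0,0,0,0.058,-0.002,0,1]],
])

```text
t: 21.87
eef_pos: [0.6086, -0.0807, 0.0711]
ee_rot: [[-0.044, 0.999, 0.006], [0.999, 0.044, -0.005], [-0.005, 0.006, -1.0]]
ft_force: [4.7, -7.4, 0.5]
opening: -0.0002
grip_force: 3.7
```

```bash
python3 -c "
from h import *
where()"
```

```text
red [301, 214, 32, 8, 176] [  1.7 238.8]
tcp jig [ 3.1 11.6] [ 4.9 -6.7  0.9]
```

arm_command([
  [[0,0,0,0.003,0,0,1],[0,0,0,0.006,0,0,1],[0,0,0,0.009,0,0,1],[0,0,0,0.012,0,0,1],[0,0,0,0.015,0,0,1],[0,0,0,0.018,0,0,1],[0,0,0,0.021,0,0,1],[0,0,0,0.021,0,0,1]],
])

```text
t: 22.58
eef_pos: [0.6069, -0.0631, 0.0708]
ee_rot: [[-0.045, 0.999, 0.004], [0.999, 0.045, -0.002], [-0.002, 0.004, -1.0]]
ft_force: [1.4, -2.8, 1.1]
opening: -0.0001
grip_force: 1.4
```

```bash
python3 -c "
from h import *
where()"
```

```text
red [309, 215, 32, 7, 174] [  1.6 256.2]
tcp jig [ 1.7 29.6] [ 2.8 -3.2  1.6]
```

arm_command([
  [[0,0,0,0.002,0,0,1],[0,0,0,0.004,0,0,1],[0,0,0,0.004,0,0,1],[0,0,0,0.004,0,0,1]],
])

```text
t: 22.97
eef_pos: [0.6056, -0.0591, 0.0702]
ee_rot: [[-0.046, 0.999, 0.002], [0.999, 0.046, -0.001], [-0.001, 0.002, -1.0]]
ft_force: [3.0, -5.2, 3.0]
opening: -0.0002
grip_force: 2.6
```

```bash
python3 -c "
from h import *
where()"
```

```text
red [310, 215, 32, 8, 175] [  1.6 260.2]
tcp jig [ 1.  32.9] [ 3.3 -5.7  2.6]
```

arm_command([
  [[0,0,0,-0.01,0,0,1],[0,0,0,-0.03,0,0,1],[0,0,0,-0.06,0,0,1],[0,0,0,-0.06,0,-0.05,1],[0,0,0,-0.06,0,-0.1,1],[0,0,0,-0.06,0,-0.15,1],[0,0,0,-0.06,0,-0.15,1],[0,0,0,-0.06,0,-0.15,1]],
])

```text
t: 23.68
eef_pos: [0.6076, -0.1023, 0.184]
ee_rot: [[-0.047, 0.999, 0.003], [0.999, 0.047, 0.0], [0.0, 0.003, -1.0]]
ft_force: [0.1, 0.5, -1.0]
opening: 0.0001
grip_force: 0.0
```

```bash
python3 - <<'E'
from h import *
y=np.radians(2.5);R=np.array([[np.cos(y),-np.sin(y)],[np.sin(y),np.cos(y)]])
s=where()
m=(s['image'].max(2)<45).astype(np.uint8);m[:195]=0;m[230:]=0;m[:,:215]=0;m[:,265:]=0
k,l,q,c=cv2.connectedComponentsWithStats(m)
for i in range(1,k):
  if q[i,4]>15: print('dark',q[i].tolist(),((plane(s,[c[i]],.086)[0,:2]-[.606,-.092])@R*1000).round(1))
# walnut (dark brown) blob now, and before clamping
for f in('s5','sx'):
  v=load(f);h=cv2.cvtColor(v['image'],cv2.COLOR_RGB2HSV);m=cv2.inRange(h,(0,90,25),(18,255,110));m[:195]=0;m[235:]=0;m[:,:185]=0;m[:,300:]=0
  k,l,q,c=cv2.connectedComponentsWithStats(m)
  for i in range(1,k):
    if q[i,4]>60: print(f,'brown',q[i].tolist(),((plane(v,[c[i]],.08)[0,:2]-[.606,-.092])@R*1000).round(1))
E
```

```text
red [310, 215, 32, 8, 174] [  1.6 260. ]
tcp jig [ -0.2 -10.4] [-0.   0.7 -1.3]
dark [235, 208, 9, 10, 73] [ 3.1 54.7]
dark [254, 217, 11, 11, 110] [ 27.7 105.3]
s5 brown [199, 201, 35, 25, 582] [10.2 -2.3]
sx brown [250, 204, 29, 24, 504] [  9.2 113. ]
```

```bash
python3 -c "
from h import *
print(arm.finish_job())"
```

```text
the job is handed in; nothing more can be done
None
```

I handed the job in at about 24 s: by my camera measurements the walnut blank is in the nest with the clamp handle fully down, the carriage sits at about 120 mm in the green stop, and the arm is clear, but the system returned no verdict.

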